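# Turn a petri dish over in the hinged turnover cradle

### The arm

A 7-joint arm with a two-finger parallel gripper is mounted at the origin on a cart in front of the work surface, level with it; the furniture and walls round the work are solid. World frame = base frame: x ahead of the robot, y to its left, z up, the work surface at z = 0. Lengths are in m, angles in rad, forces in N, time in s.
With the tool pointing down it reaches from about 0.4 to 0.85 m from the base axis. Payload 4.5 kg.
Tool frame: the origin (TCP) lies midway between the tips of the shut fingers; the grasp point (between the pads) lies bot.pinch_z behind it (bot.pinch_z is the distance from the TCP to the grasp point, in m); z points along the fingers, y is the line along which they close (so a half turn about z gives the same grasp; the last joint's range is limited). The gripper opens to 88 mm and grips with 3 to 60 N. Pads are 18 mm wide; open, the fingers measure 123 mm over their backs; the gripper's body (75 mm by 187 mm) begins 45 mm behind the grasp point.
Start: joints at [-1.116, 0.689, -0.195, 1.565, 0.157, 0.902, -0.215], TCP at [0.255, 0.571, 0.214] pointing down, gripper open.
Joint ranges: [-3.01, 3.01], [-0.46, 2.08], [-1.47, 1.51], [0.13, 2.56], [-1, 4.14], [0.04, 2.09], [-2.66, 2.66]. Speed limits (rad/s): [2.57, 2.57, 3.14, 3.14, 3.14, 3.14, 3.14].

### API

Orientations are given as a 3x3 rotation matrix whose columns are the frame's x, y, z axes.
In Python, from workcell import bot gives the robot as it stands. The module is installed in compiled form; this text tells all that it offers.
- The arm moves only by the tool carry_out, never from a script. Its argument "commands" is a list that holds one entry, the list of rows, each a list of 7 numbers: the turn, a rotation vector about the tool's x, y, z in units of 0.1 rad (1.0 is 0.1 rad), then the shift along the tool's x, y, z in units of 0.03 m (1.0 is 0.03 m), then the opening in per cent of the stroke, from 0 (shut) to 100 (fully open). A call has 1 to 20 rows; each row shifts and turns the commanded pose from where the row before left it, along the tool's axes as they then stand; what a row does not reach is not made up. A row lasts 1/12 s, in which the tool goes at most 41.7 mm and 7.16 degrees, less where a joint would pass 70% of its speed; a pose out of reach is approached as far as the arm can. A call with a number of a shift or a turn outside -1 to 1 is refused whole. A call with a gripper value outside its range is refused whole. The fingers move at their own pace and stop on an object; "newtons" is the grip in N (left out, the last holds). Time passes only in rows, so rows that do not move let the fingers close. It gives the time, the measured TCP pose, the force, the opening and the grip force at its end, in the units of the state.
- bot.state(): the state, without advancing time (a new reading comes with each control period).
- bot.snapshot(name): name is "scene" or "top"; returns a dict with "img" (384x512x3 uint8, red, green, blue), "z_map" (384x512 float32, m along the optical axis (not along the pixel's ray), 0 where there is no reading), "fx", "fy", "cx", "cy" (pixels), "extrinsics" (4x4, takes a point from world to camera coordinates). Camera axes: x right, y down, z forward; pixel columns grow to the right and rows downward; lengths in m; the calibration is good to about 2 mm. A picture is of the moment at which its call begins.
- bot.job_done(): hands the job in; it is judged then, once.
The state is a dict: "time_s": time; "q": joint angles; "dq": joint speeds; "tau": joint torques, N m; "ee_pos": TCP position; "tcp_rot": TCP orientation; "contact_force": force on the tool from outside, world axes, zero at the start; "torque": the same for the moment, N m; "opening": opening from 0.0 (shut) to 1.0 (fully open); "grip_force": force on a finger pad.
Only numpy, scipy, OpenCV 4.12 (cv2) and the standard library are available. Lean on these libraries where they do the work, as an engineer would, in place of code of your own. Each camera call takes 0.05 s, during which the arm holds its last target. There are 200 camera calls.

### The job

The single petri dish has to go into the incubator upside down. Lay it upright in the pocket of the open, hinged leaf of the turnover cradle and let go, then take the leaf's handle and swing the leaf right over until it is fully closed on the fixed nest, so that the dish ends upside down in the nest under the closed leaf. Leave it there with the leaf closed.

Things in the scene. Friction and masses are not known exactly. Their poses are not given: they have to be found in the camera images.
- dish: The single lidded petri dish lying by itself on the worktop: cream and clear, round, 66 mm across (62 mm in its lowest 3 mm), 16 mm high, 20 g. Not the stack of two dishes (32 mm high), nor the tape roll of like width (with a hole); the three may swap places. Origin: centre of its underside; z is up while upright, down once turned over.
- turner: The turnover cradle, a fixed fixture of plain grey metal, base 104 x 184 mm, two halves joined by a hinge. Origin: on the worktop under the middle of the hinge axis, which is level, 40 mm up, along x. y points to the robot's left, to the side where the leaf lies open; the fixed nest is on the -y side.
- leaf_pocket (a point): Centre of the pocket floor of the hinged leaf (80 x 80 x 5 mm plate, the half with the handle): 46 mm from the hinge, floor 30 mm above the worktop while open. Four corner posts 12 mm high stand on the diagonals, 35 mm from the centre, tops leaning out; 36 mm gaps for fingers toward +-x and +-y. x along the hinge, y toward the handle, z out of the pocket.
- nest_pocket (a point): Centre of the floor of the fixed nest (the half without handle), 30 mm above the worktop, with four like posts 6 mm high. It lies 46 mm from the hinge, on the side away from the open leaf, so 92 mm from leaf_pocket while open. Axes as the cradle's. Closed, the two pocket floors face each other 20 mm apart.
- leaf (a joint): Angle of the leaf: 0 lying open, pi/2 upright, pi fully closed on the nest. Starts at 0. The hinge has friction and stays where it is left; it takes about 2 N at the handle. Beyond upright the dish tips out of the leaf's pocket into the nest, upside down, and the closing leaf centres it.
- leaf_handle (a point): Centre of the handle: a round steel bar parallel to the hinge, 16 mm thick, 24 mm long, on an 8 mm stem at its middle; pinched from above by its end faces, it turns between the fingers as the leaf swings. 122 mm from the hinge axis; 40 mm above the worktop when open or closed, 162 mm when upright; 34 mm off the leaf's edge. Axes as leaf_pocket.
Not all that is in view belongs to the job. Several things have the shape of the dish; the one meant has the colours described above.

How it is judged:
By the outcome, as a careful person would: the job done as asked, in the order asked, and still so for the second after the job is handed in, with the robot touching nothing.
It also fails if it takes over 58 s, if anything falls off the work surface, if the arm or the gripper's body presses on something with over 40 N, if the wrist force passes 120 N, or if a joint passes its speed limit or range.

## Working session

There is one attempt and no reset: what is moved stays moved. The work goes in short steps, Python scripts to look and compute and a tool call to move; the robot and the scene stay as the last step left them, time stands still between calls to the robot, and variables do not carry over. Pictures are saved under pics/ and viewed, at most 10 in all, crops included, and the job is handed in when it is done.

Besides the shell and the picture viewer there is one more tool, called after "Emit:" as a command line: name --argument value ..., lists and objects as JSON in quotes. carry_out: Moves the arm, as the interface text tells. Shifts and turns lie within -1 to 1; 1 stands for 0.03 m of shift or 0.1 rad of turn. Its arguments: {"type":"object","properties":{"commands":{"type":"array","items":{"type":"array","items":{"type":"array","items":{"type":"number"}}}},"newtons":{"type":"number"}},"required":["commands"]}

```bash
mkdir -p pics; cat > h.py <<'E'
import numpy as np, cv2
from workcell import bot
def snap(n):
    s=bot.snapshot(n); return s
def pts(s):
    z=s["z_map"]; v,u=np.mgrid[0:z.shape[0],0:z.shape[1]]
    c=np.stack([(u-s["cx"])/s["fx"]*z,(v-s["cy"])/s["fy"]*z,z],-1)
    E=np.array(s["extrinsics"]); w=(c-E[:3,3])@E[:3,:3]
    w[z==0]=np.nan
    return w
E
python3 - <<'E'
from h import *
for n in ("top","scene"):
    s=snap(n); cv2.imwrite(f"pics/{n}0.png",cv2.resize(s["img"][:,:,::-1],(800,600)))
    np.savez(f"{n}0.npz",**{k:np.array(v) for k,v in s.items()})
    print(n,np.array(s["extrinsics"]).round(3).tolist(),s["fx"],s["cx"],s["cy"])
st=bot.state();print(bot.pinch_z,{k:np.round(v,3).tolist() for k,v in st.items()})
E
```

```text
top [[0.005, -1.0, 0.004, -0.07], [-0.995, -0.005, -0.104, 0.526], [0.104, -0.003, -0.995, 1.491], [0.0, 0.0, 0.0, 1.0]] 442.87805263721 250.7522490450081 196.68533244026787
scene [[-0.885, 0.466, -0.018, 0.518], [0.343, 0.625, -0.701, -0.123], [-0.315, -0.626, -0.713, 1.463], [0.0, 0.0, 0.0, 1.0]] 370.7359839387626 253.50095515589803 193.06623746822837
0.0187 {'time_s': 0.1, 'q': [-1.116, 0.69, -0.195, 1.566, 0.157, 0.903, -0.215], 'dq': [0.0, -0.0, -0.0, -0.003, 0.0, 0.001, -0.0], 'tau': [-0.003, -52.85, -1.272, -15.384, -0.053, 0.002, 0.0], 'ee_pos': [0.255, 0.57, 0.213], 'tcp_rot': [[-0.913, 0.408, -0.001], [0.408, 0.913, -0.002], [-0.0, -0.002, -1.0]], 'contact_force': [0.393, -0.581, -0.53], 'torque': [-0.024, 0.005, 0.01], 'grip_force': 0.0, 'opening': 1.0}
```

View pics/top0.png

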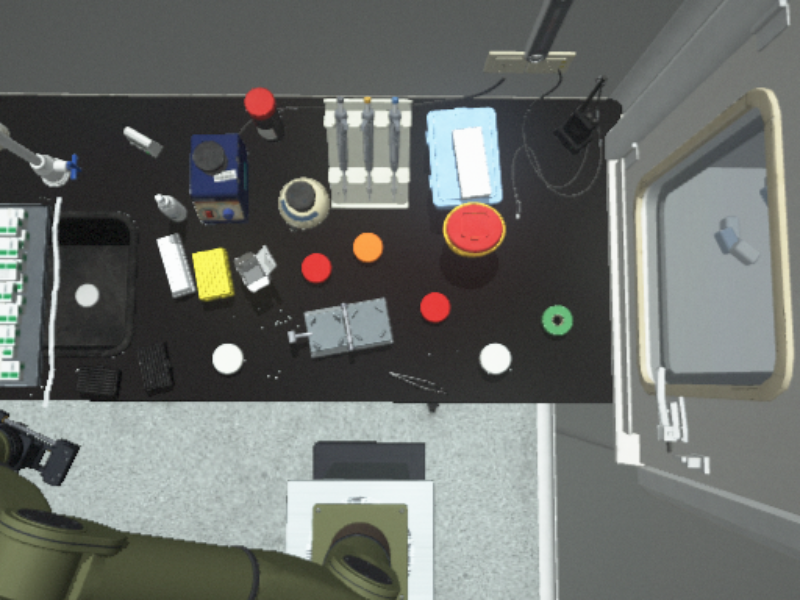

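View pics/scene0.png

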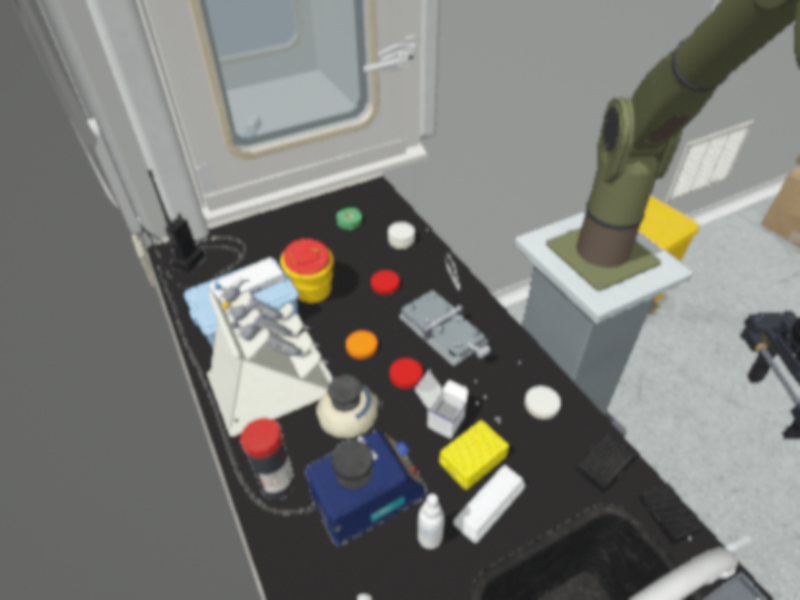

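Candidates (top view, 800 px): white/cream discs at (228,359) and (495,359), red (316,268), red (435,307), orange (368,247) and the green tape roll (557,320). Only the two cream ones match in colour. In the scene view the right one (401,235) looks taller, like the stack, and the left one (542,402) looks single. I'll measure heights and confirm in a crop.

```bash
python3 - <<'E'
from h import *
def ld(n): return dict(np.load(n+"0.npz"))
t=ld("top"); W=pts(t); sc=ld("scene"); WS=pts(sc)
def show(W,s,nm):
    img=s["img"].astype(int)
    m=((img.min(-1)>130)&(img.max(-1)-img.min(-1)<60)&(W[...,2]>0.006)&(W[...,2]<0.06)).astype(np.uint8)
    n,l,st,c=cv2.connectedComponentsWithStats(m)
    for i in range(1,n):
        if st[i,4]>60:
            p=W[l==i]; print(nm,c[i].round(1),st[i,2:],p.min(0).round(3),p.max(0).round(3),"zmed",np.median(p[:,2]).round(4), "ctr",((p[:,:2].min(0)+p[:,:2].max(0))/2).round(4))
show(W,t,"top"); show(WS,sc,"scene")
# turner: grey with height
m=((W[...,2]>0.012)&(W[...,2]<0.06)).astype(np.uint8); m[:, :180]=0; m[:,256:]=0; m[:185]=0; m[235:]=0
n,l,st,c=cv2.connectedComponentsWithStats(m)
for i in range(1,n):
    if st[i,4]>100:
        ys,xs=np.where(l==i); p=W[l==i]
        print("tur",c[i],st[i],cv2.minAreaRect(p[:,:2].astype(np.float32)),np.median(p[:,2]))
a=cv2.resize(t["img"][170:245,120:350,::-1],(800,261),interpolation=cv2.INTER_CUBIC)
b=cv2.resize(sc["img"][130:290,230:380,::-1],(318,339),interpolation=cv2.INTER_CUBIC)
o=np.zeros((600,800,3),np.uint8);o[:261]=a;o[261:,:318]=b
d=cv2.resize(t["img"][180:235,175:260,::-1],(482,312),interpolation=cv2.INTER_CUBIC);o[261:573,318:]=d
cv2.imwrite("pics/crop1.png",o)
E
```

```text
top [ 36.6 109.7] [17 19 96] [0.804 0.653 0.006] [0.861 0.724 0.06 ] zmed 0.0484 ctr [0.8324 0.6885]
top [197.  126.5] [ 32  26 263] [0.723 0.079 0.028] [0.814 0.186 0.057] zmed 0.0464 ctr [0.7686 0.1324]
top [236.2 124.2] [ 50  19 603] [ 0.755 -0.099  0.006] [0.807 0.071 0.059] zmed 0.0278 ctr [ 0.7811 -0.0138]
top [ 33.3 193.3] [ 12 134 372] [0.311 0.662 0.007] [0.767 0.686 0.054] zmed 0.04 ctr [0.5392 0.674 ]
top [  6.9 137.7] [ 16  14 144] [0.691 0.749 0.01 ] [0.748 0.803 0.06 ] zmed 0.0382 ctr [0.7199 0.7763]
top [  7.6 152.5] [ 17  13 107] [0.647 0.741 0.007] [0.699 0.798 0.06 ] zmed 0.0543 ctr [0.6728 0.7692]
top [111.6 168.9] [ 25  38 511] [0.557 0.373 0.007] [0.685 0.453 0.042] zmed 0.032 ctr [0.621  0.4129]
top [162.3 176. ] [ 17  14 121] [0.567 0.205 0.015] [0.616 0.259 0.06 ] zmed 0.0339 ctr [0.5918 0.232 ]
top [  5.4 179.5] [ 15  17 126] [0.548 0.738 0.029] [0.603 0.787 0.06 ] zmed 0.0558 ctr [0.5755 0.7627]
top [  6.8 195.6] [ 14  16 100] [0.497 0.736 0.017] [0.553 0.785 0.06 ] zmed 0.0544 ctr [0.5251 0.7602]
top [221.7 207.8] [  66   34 1255] [ 0.431 -0.061  0.006] [0.
[... 1381 characters left out ...]
8 266.8] [ 37  29 617] [0.717 0.064 0.006] [0.821 0.191 0.058] zmed 0.0417 ctr [0.7693 0.1275]
scene [312.9 322.2] [ 45  48 940] [0.553 0.382 0.006] [0.696 0.461 0.038] zmed 0.0301 ctr [0.6244 0.4214]
scene [176.7 311. ] [15 10 65] [0.92  0.23  0.037] [0.959 0.24  0.06 ] zmed 0.0492 ctr [0.9392 0.2348]
scene [274.5 344.5] [ 15  14 119] [0.733 0.415 0.007] [0.764 0.438 0.059] zmed 0.0359 ctr [0.7484 0.4267]
scene [472.5 347.8] [16  9 63] [0.312 0.665 0.04 ] [0.355 0.676 0.05 ] zmed 0.0462 ctr [0.3333 0.6702]
tur [221.45073375 208.93431167] [ 184  191   67   38 1431] ((0.48005494475364685, 0.05016503483057022), (0.10223562270402908, 0.2196444272994995), 10.659231185913086) 0.031006469626689032
```

View pics/crop1.png

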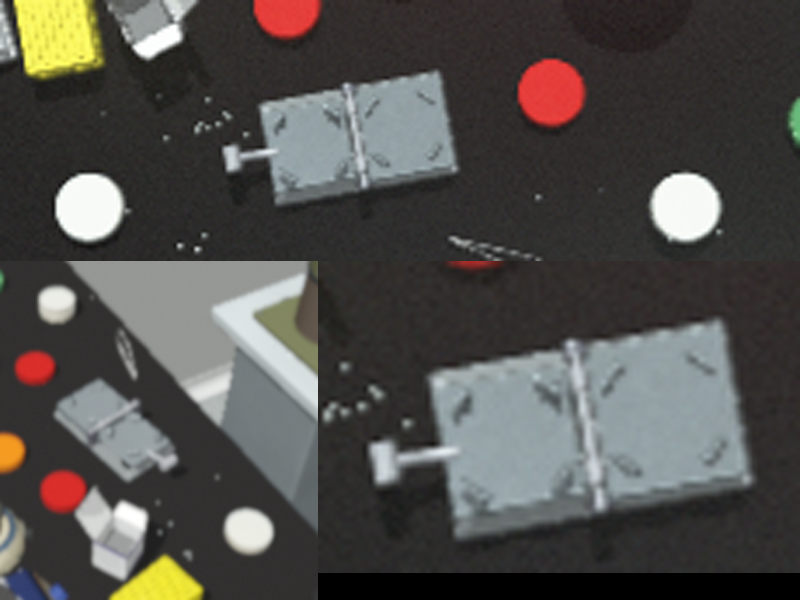

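The crop confirms it. The left cream disc, top (228,359), is about 16 mm high at x≈0.416, y≈0.295. The right one is 33 mm high, so it's the stack. The cradle is turned about +10.7°, with the handle at the left end. Next I'll refine the numbers.

```bash
cat >> h.py <<'E'
def ray(s,u,v,z):
    E=np.array(s["extrinsics"]);R=E[:3,:3];o=-R.T@E[:3,3]
    d=R.T@np.array([(u-s["cx"])/s["fx"],(v-s["cy"])/s["fy"],1.]); return (o+d*(z-o[2])/d[2])[:2]
E
python3 - <<'E'
from h import *
for nm in ("top","scene"):
    s=dict(np.load(nm+"0.npz")); W=pts(s); img=s["img"].astype(int)
    # dish: top-face points
    d=np.hypot(W[...,0]-.416,W[...,1]-.295)<.05
    m=d&(img.min(-1)>120)
    ys,xs=np.where(m); top=m&(W[...,2]>.012)
    yt,xt=np.where(top)
    hull=cv2.convexHull(np.stack([xt,yt],1).astype(np.int32))
    print(nm,"dish centroid",ray(s,xs.mean(),ys.mean(),.012).round(4),"top",ray(s,xt.mean(),yt.mean(),.016).round(4),m.sum())
    # turner
    q=W[...,:2]-[.4835,.0315]; a=np.deg2rad(10.66); X=q@[np.cos(a),np.sin(a)]; Y=q@[-np.sin(a),np.cos(a)]
    b=(np.abs(X)<.07)&(Y>-.11)&(Y<.097)&(W[...,2]>.022)&(W[...,2]<.06)
    b=cv2.morphologyEx(b.astype(np.uint8),cv2.MORPH_OPEN,np.ones((7,7)))>0
    p=W[b][:,:2].astype(np.float32); r=cv2.minAreaRect(p); print(" body",r,"mean",p.mean(0).round(4))
    h=(np.abs(X)<.03)&(Y>.106)&(Y<.145)&(W[...,2]>.02)
    print(" handle",h.sum(),W[h].mean(0).round(4),"XY",X[h].min().round(4),X[h].max().round(4),Y[h].min().round(4),Y[h].max().round(4),"z",W[h][:,2].max())
    hb=(np.abs(X)<.07)&(np.abs(Y)<.02)&(W[...,2]>.038)
    print(" hinge",hb.sum(),W[hb].mean(0).round(4),"XY",X[hb].min().round(4),X[hb].max().round(4),Y[hb].mean().round(4),np.polyfit(X[hb],Y[hb],1).round(4))
E
```

```text
top dish centroid [0.4144 0.2945] top [0.4142 0.2944] 303
 body ((0.4847419559955597, 0.030430488288402557), (0.09114893525838852, 0.17603519558906555), 9.97228717803955) mean [0.4862 0.0277]
 handle 37 [0.4613 0.1487 0.0464] XY -0.0114 0.0108 0.109 0.1288 z 0.05410087262736684
 hinge 90 [0.4846 0.0323 0.0436] XY -0.0511 0.0511 0.0006 [0.0151 0.0006]
scene dish centroid [0.4172 0.2947] top [0.4185 0.2966] 390
 body ((0.4921128451824188, 0.03151465207338333), (0.09541238844394684, 0.17991098761558533), 4.417825698852539) mean [0.492  0.0263]
 handle 42 [0.4663 0.1525 0.0426] XY -0.0073 0.0164 0.1083 0.1297 z 0.04902562042504166
 hinge 71 [0.4893 0.035  0.0418] XY -0.0501 0.0562 0.0023 [-0.0055  0.0024]
```

Emit:
carry_out --commands '[[[0,0,0.8,0,0,0.2,100],[0,0,0.8,0,0,0.2,100],[0,0,0.8,0,0,0.2,100],[0,0,0.8,0,0,0.2,100],[0,0,0.8,0,0,0.2,100],[0,0,0.8,0,0,0.2,100],[0,0,0.8,0,0,0.2,100],[0,0,0.8,0,0,0.2,100],[0,0,0.8,0,0,0.2,100],[0,0,0.8,0,0,0.2,100],[0,0,0.8,0,0,0.2,100],[0,0,0.85,0,0,0.2,100],[0,0,0,0,0,0,100],[0,0,0,0,0,0,100]]]'

```text
time_s: 1.27
ee_pos: [0.255, 0.5701, 0.1411]
tcp_rot: [[-0.186, 0.982, -0.0], [0.982, 0.186, -0.001], [-0.001, -0.0, -1.0]]
contact_force: [-0.1, 0.1, 0.1]
opening: 1.0
grip_force: 0.0
```

Emit:
carry_out --commands '[[[0,0,0,-0.7,0.25,0.1,100],[0,0,0,-0.7,0.25,0.1,100],[0,0,0,-0.7,0.25,0.1,100],[0,0,0,-0.7,0.25,0.1,100],[0,0,0,-0.7,0.25,0.1,100],[0,0,0,-0.7,0.25,0.1,100],[0,0,0,-0.7,0.25,0.1,100],[0,0,0,-0.7,0.25,0.1,100],[0,0,0,-0.7,0.25,0.1,100],[0,0,0,-0.7,0.25,0.1,100],[0,0,0,-0.7,0.25,0.1,100],[0,0,0,-0.7,0.25,0.1,100],[0,0,0,-0.7,0.25,0.1,100],[0,0,0,-0.7,0.25,0.1,100],[0,0,0,0,0,0,100],[0,0,0,0,0,0,100],[0,0,0,0,0,0,100]]]'

```text
time_s: 2.68
ee_pos: [0.4124, 0.3021, 0.1]
tcp_rot: [[-0.186, 0.983, 0.0], [0.983, 0.186, 0.002], [0.002, 0.0, -1.0]]
contact_force: [-1.0, -0.1, 0.6]
opening: 0.998
grip_force: 0.0
```

```bash
cat >> h.py <<'E'
def goto(x,y,z):
    st=bot.state(); R=np.array(st["tcp_rot"]); d=R.T@(np.array([x,y,z])-st["ee_pos"])
    a=np.degrees(np.arctan2(R[1,1],R[0,1]))
    print("t",round(float(st["time_s"]),2),"pos",np.round(st["ee_pos"],4),"units",(d/.03).round(3),"yaw",a.round(2),"z",R[:,2].round(3),"open",round(float(st["opening"]),3),"grip",st["grip_force"],"F",np.round(st["contact_force"],1))
E
python3 -c "
from h import *
goto(.416,.295,.004)"
```

```text
t 2.68 pos [0.4124 0.3021 0.1   ] units [-0.26   0.072  3.199] yaw 10.71 z [ 0.     0.002 -1.   ] open 0.998 grip 0.0 F [-1.  -0.1  0.6]
```

Emit:
carry_out --commands '[[[0,0,0,-0.26,0.07,0.4,100],[0,0,0,0,0,0.5,100],[0,0,0,0,0,0.5,100],[0,0,0,0,0,0.5,100],[0,0,0,0,0,0.4,100],[0,0,0,0,0,0.4,100],[0,0,0,0,0,0.3,100],[0,0,0,0,0,0.2,100],[0,0,0,0,0,0,100],[0,0,0,0,0,0,60],[0,0,0,0,0,0,60],[0,0,0,0,0,0,60],[0,0,0,0,0,0,60],[0,0,0,0,0,0,60],[0,0,0,0,0,0,60],[0,0,0,0,0,0,60]]]' --newtons 10

```text
time_s: 4.02
ee_pos: [0.4162, 0.2936, 0.0038]
tcp_rot: [[-0.184, 0.983, 0.0], [0.983, 0.184, 0.0], [0.0, 0.0, -1.0]]
contact_force: [-0.4, 0.3, -0.6]
opening: 0.595
grip_force: 0.0
```

```bash
python3 - <<'E'
from h import *
goto(.416,.295,.004)
s=snap("scene"); cv2.imwrite("pics/grasp.png",cv2.resize(s["img"][160:300,220:420,::-1],(800,560)))
E
```

```text
t 4.02 pos [0.4162 0.2936 0.0038] units [ 0.046  0.003 -0.007] yaw 10.6 z [ 0.  0. -1.] open 0.595 grip 0.0 F [-0.4  0.3 -0.6]
```

View pics/grasp.png

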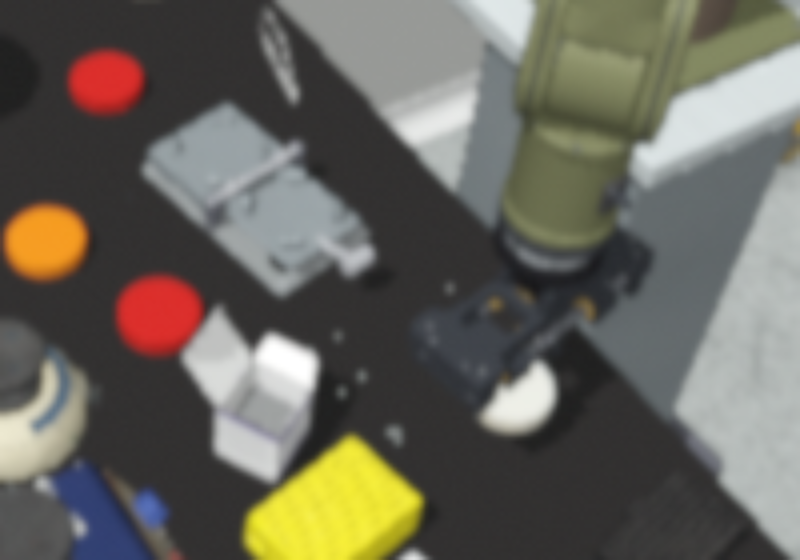

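The fingers reached 60% (about 52 mm) with no grip force, and the cream dish is still visible at crop (515,397), in front of the fingers. I'll measure where the dish is relative to the gripper.

```bash
python3 - <<'E'
from h import *
o=np.zeros((600,800,3),np.uint8)
for i,nm in enumerate(("top","scene")):
    s=snap(nm); W=pts(s); img=s["img"].astype(int)
    d=np.hypot(W[...,0]-.416,W[...,1]-.30)<.09
    m=d&(img.min(-1)>110)&(img.max(-1)-img.min(-1)<60)&(W[...,2]>.003)
    ys,xs=np.where(m); p=W[m]
    print(nm,m.sum(),"px",xs.min(),xs.max(),ys.min(),ys.max(),p.min(0).round(3),p.max(0).round(3),"zmed",np.median(p[:,2]).round(4))
    (u,v)=(xs.mean(),ys.mean())
    c=s["img"][max(0,int(v)-37):int(v)+38,max(0,int(u)-25):int(u)+25,::-1]
    o[:,i*400:(i+1)*400]=cv2.resize(c,(400,600),interpolation=cv2.INTER_CUBIC)
cv2.imwrite("pics/grasp2.png",o)
E
```

```text
top 152 px 35 155 199 265 [0.327 0.255 0.004] [0.505 0.33  0.743] zmed 0.0192
scene 790 px 340 462 0 267 [0.328 0.235 0.003] [0.495 0.355 0.739] zmed 0.6699
```

View pics/grasp2.png

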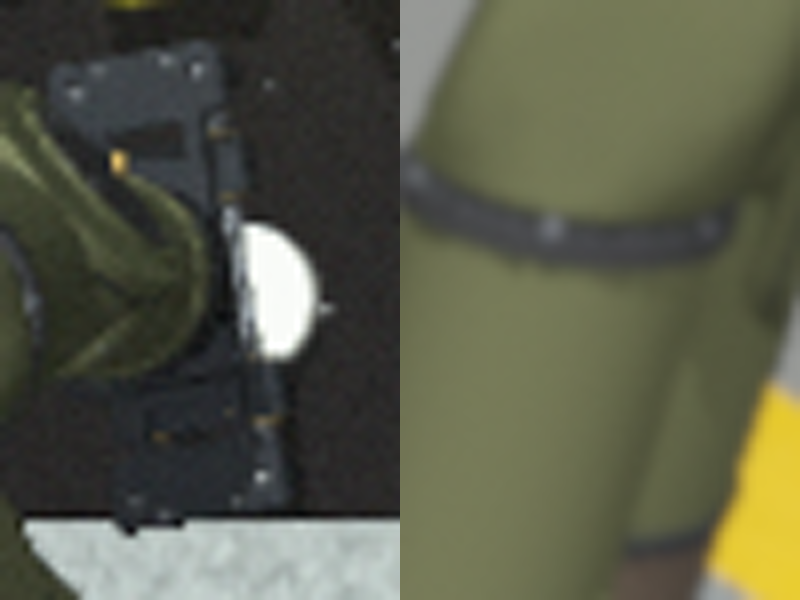

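```bash
python3 - <<'E'
from h import *
s=snap("scene"); cv2.imwrite("pics/grasp3.png",cv2.resize(s["img"][230:275,315:375,::-1],(800,600),interpolation=cv2.INTER_CUBIC))
for nm in ("top","scene"):
    o=dict(np.load(nm+"0.npz")); n=snap(nm) 
    for q in (o,n):
        W=pts(q); img=q["img"].astype(int)
        m=(np.hypot(W[...,0]-.416,W[...,1]-.29)<.06)&(img.min(-1)>110)&(img.max(-1)-img.min(-1)<60)&(W[...,2]>.003)&(W[...,2]<.03)
        ys,xs=np.where(m); p=W[m]; t=p[:,2]>.012
        print(nm,m.sum(),"px",xs.min(),xs.max(),ys.min(),ys.max(),np.percentile(p,2,axis=0).round(4),np.percentile(p,98,axis=0).round(4))
E
```

```text
top 306 px 136 155 220 238 [0.3833 0.2635 0.0075] [0.4444 0.3238 0.0239]
top 111 px 146 156 220 235 [0.3936 0.2621 0.006 ] [0.4446 0.2891 0.0224]
scene 351 px 336 358 248 267 [0.3887 0.2668 0.0057] [0.4488 0.3271 0.0194]
scene 178 px 340 358 250 267 [0.3873 0.2937 0.0042] [0.4471 0.3269 0.0235]
```

View pics/grasp3.png

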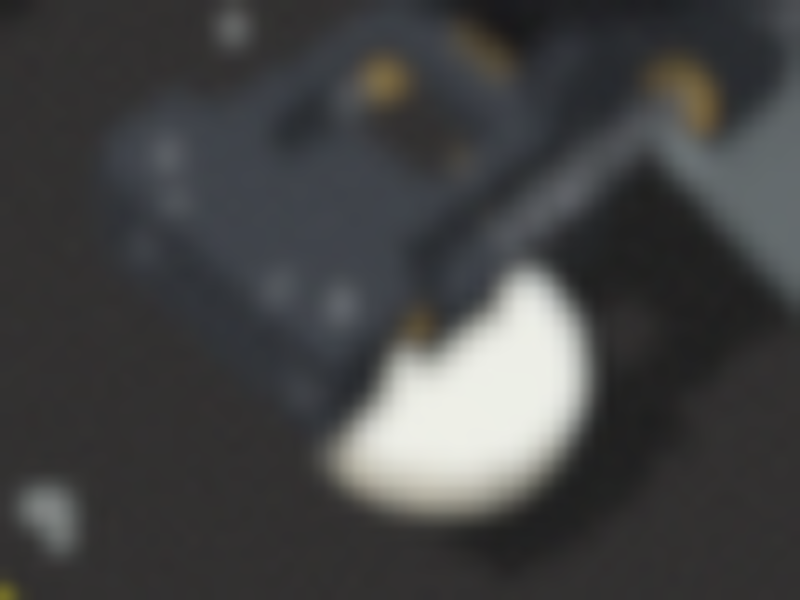

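The dish has not moved (y 0.262–0.327, same edges as before). I'll close further to see whether the pads make contact.

Emit:
carry_out --commands '[[[0,0,0,0,0,0,45],[0,0,0,0,0,0,45],[0,0,0,0,0,0,45],[0,0,0,0,0,0,45],[0,0,0,0,0,0,45]]]'

```text
time_s: 4.73
ee_pos: [0.4161, 0.2936, 0.0036]
tcp_rot: [[-0.184, 0.983, 0.0], [0.983, 0.184, 0.0], [0.0, 0.0, -1.0]]
contact_force: [0.0, -0.5, -0.3]
opening: 0.456
grip_force: 0.0
```

```bash
python3 - <<'E'
from h import *
for nm in ("top","scene"):
    n=snap(nm); W=pts(n); img=n["img"].astype(int); st=bot.state()
    q=W-np.array(st["ee_pos"]); X=q@np.array(st["tcp_rot"])[:,0]; Y=q@np.array(st["tcp_rot"])[:,1]; Z=W[...,2]
    m=(np.hypot(X,Y)<.08)&(img.min(-1)>110)&(img.max(-1)-img.min(-1)<60)&(Z>.003)&(Z<.03)
    print(nm,"dish",m.sum(),np.percentile(X[m],[2,98]).round(4),np.percentile(Y[m],[2,98]).round(4))
    g=(np.abs(X)<.05)&(np.abs(Y)<.075)&(Z>.012)&(Z<.1)&~m
    for z0 in np.arange(.012,.1,.008):
        k=g&(Z>=z0)&(Z<z0+.008)
        if k.sum()>2: print("  z%.3f n%d X[%.3f %.3f] Y[%.3f %.3f]"%(z0,k.sum(),X[k].min(),X[k].max(),Y[k].min(),Y[k].max()))
E
```

```text
top dish 105 [-0.0306 -0.0069] [-0.0236  0.0266]
scene dish 171 [0.0027 0.0336] [-0.0261  0.0331]
  z0.028 n7 X[0.009 0.012] Y[-0.028 0.034]
  z0.036 n6 X[0.009 0.011] Y[-0.031 0.034]
  z0.044 n15 X[-0.003 0.012] Y[-0.029 0.038]
  z0.052 n6 X[-0.001 0.011] Y[-0.031 0.034]
  z0.060 n4 X[0.001 0.012] Y[-0.029 -0.017]
  z0.068 n4 X[0.004 0.007] Y[-0.027 -0.017]
  z0.092 n17 X[0.013 0.035] Y[-0.075 0.051]
```

The finger surfaces show only above z≈0.028, so the open tips sit well behind the TCP and passed over the dish. I'll open and lower until the grasp point is at dish height, watching the force.

Emit:
carry_out --commands '[[[0,0,0,0,0,0,100],[0,0,0,0,0,0,100],[0,0,0,0,0,0,100],[0,0,0,0,0,0,100],[0,0,0,0,0,0,100],[0,0,0,0,0,0,100],[0,0,0,0,0,0,100],[0,0,0,0,0,0,100],[0,0,0,0,0,0.1,100],[0,0,0,0,0,0.1,100],[0,0,0,0,0,0.1,100],[0,0,0,0,0,0,100],[0,0,0,0,0,0,100]]]'

```text
time_s: 5.92
ee_pos: [0.4159, 0.2934, -0.0057]
tcp_rot: [[-0.184, 0.983, -0.0], [0.983, 0.184, -0.0], [-0.0, -0.001, -1.0]]
contact_force: [0.2, -0.2, 0.3]
opening: 0.998
grip_force: 0.0
```

No contact yet. I'll go a little lower and close.

Emit:
carry_out --commands '[[[0,0,0,0,0,0.1,100],[0,0,0,0,0,0,100],[0,0,0,0,0,0,60],[0,0,0,0,0,0,60],[0,0,0,0,0,0,60],[0,0,0,0,0,0,60],[0,0,0,0,0,0,60],[0,0,0,0,0,0,60]]]' --newtons 10

```text
time_s: 6.58
ee_pos: [0.4162, 0.2937, -0.0081]
tcp_rot: [[-0.184, 0.983, 0.0], [0.983, 0.184, 0.0], [0.0, 0.0, -1.0]]
contact_force: [-0.3, 0.5, 2.1]
opening: 0.607
grip_force: 1.5
```

Emit:
carry_out --commands '[[[0,0,0,0,0,0,45],[0,0,0,0,0,0,45],[0,0,0,0,0,0,45],[0,0,0,0,0,0,45]]]'

```text
time_s: 6.92
ee_pos: [0.4162, 0.2937, -0.0081]
tcp_rot: [[-0.184, 0.983, 0.0], [0.983, 0.184, 0.0], [0.0, 0.0, -1.0]]
contact_force: [-0.9, -0.2, 5.3]
opening: 0.447
grip_force: 2.7
```

```bash
python3 - <<'E'
from h import *
for nm in ("top","scene"):
    n=snap(nm); W=pts(n); img=n["img"].astype(int); st=bot.state()
    q=W-np.array(st["ee_pos"]); X=q@np.array(st["tcp_rot"])[:,0]; Y=q@np.array(st["tcp_rot"])[:,1]; Z=W[...,2]
    m=(np.hypot(X,Y)<.08)&(img.min(-1)>110)&(img.max(-1)-img.min(-1)<60)&(Z>.003)&(Z<.03)
    print(nm,"dish",m.sum(),np.percentile(X[m],[2,98]).round(4),np.percentile(Y[m],[2,98]).round(4))
    g=(np.abs(X)<.05)&(np.abs(Y)<.075)&(Z>.012)&(Z<.1)&~m
    for z0 in np.arange(.012,.1,.008):
        k=g&(Z>=z0)&(Z<z0+.008)
        if k.sum()>2: print("  z%.3f n%d X[%.3f %.3f] Y[%.3f %.3f]"%(z0,k.sum(),X[k].min(),X[k].max(),Y[k].min(),Y[k].max()))
E
```

```text
top dish 90 [-0.0317 -0.0094] [-0.0201  0.0263]
  z0.012 n3 X[-0.047 -0.010] Y[-0.026 0.031]
  z0.084 n7 X[-0.034 -0.023] Y[-0.047 0.046]
  z0.092 n46 X[-0.034 0.021] Y[-0.061 0.067]
scene dish 152 [0.0079 0.0336] [-0.0244  0.0359]
  z0.020 n3 X[0.010 0.011] Y[-0.031 -0.022]
  z0.028 n8 X[0.009 0.012] Y[-0.029 0.036]
  z0.036 n10 X[-0.004 0.012] Y[-0.029 0.036]
  z0.044 n6 X[-0.000 0.012] Y[-0.033 0.038]
  z0.060 n4 X[0.004 0.009] Y[-0.026 -0.016]
  z0.076 n3 X[0.012 0.024] Y[-0.024 0.051]
  z0.084 n24 X[0.015 0.035] Y[-0.074 0.054]
  z0.092 n87 X[0.018 0.036] Y[-0.075 0.057]
```

The tips slide over the lid: the 5 N is upward, and the tips sit about 24 mm behind the TCP. I'll lift slightly, open, and lower to TCP ≈ -0.020.

Emit:
carry_out --commands '[[[0,0,0,0,0,-0.2,100],[0,0,0,0,0,0,100],[0,0,0,0,0,0,100],[0,0,0,0,0,0,100],[0,0,0,0,0,0,100],[0,0,0,0,0,0,100],[0,0,0,0,0,0,100],[0,0,0,0,0,0,100],[0,0,0,0,0,0.2,100],[0,0,0,0,0,0.15,100],[0,0,0,0,0,0.1,100],[0,0,0,0,0,0.1,100],[0,0,0,0,0,0,100],[0,0,0,0,0,0,100]]]'

```text
time_s: 8.18
ee_pos: [0.4159, 0.2935, -0.0192]
tcp_rot: [[-0.184, 0.983, -0.0], [0.983, 0.184, -0.0], [-0.0, -0.0, -1.0]]
contact_force: [-0.5, 0.1, -0.9]
opening: 0.998
grip_force: 0.0
```

Emit:
carry_out --commands '[[[0,0,0,0,0,0,85],[0,0,0,0,0,0,60],[0,0,0,0,0,0,60],[0,0,0,0,0,0,60],[0,0,0,0,0,0,60],[0,0,0,0,0,0,60],[0,0,0,0,0,0,60]]]'

```text
time_s: 8.77
ee_pos: [0.4161, 0.2936, -0.0187]
tcp_rot: [[-0.184, 0.983, 0.0], [0.983, 0.184, 0.0], [0.0, 0.0, -1.0]]
contact_force: [-0.1, -0.2, 1.3]
opening: 0.734
grip_force: 10.0
```

Gripped: 0.734 opening (about 65 mm) at 10 N. Now lift and carry it over the leaf pocket.

Emit:
carry_out --commands '[[[0,0,0,0,0,-0.4,60],[0,0,0,0,0,-0.7,60],[0,0,0,0,0,-0.7,60],[0,0,0,0,0,-0.7,60],[0,0,0,0,0,-0.5,60],[0,0,0,-0.3,0.05,0,60],[0,0,0,-0.6,0.05,0,60],[0,0,0,-0.6,0.05,0,60],[0,0,0,-0.6,0.05,0,60],[0,0,0,-0.6,0.05,0,60],[0,0,0,-0.6,0.05,0,60],[0,0,0,-0.6,0.05,0,60],[0,0,0,-0.6,0.05,0,60],[0,0,0,-0.6,0.05,0,60],[0,0,0,-0.6,0.05,0,60],[0,0,0,-0.6,0.05,0,60],[0,0,0,-0.6,0.05,0,60],[0,0,0,-0.5,0.05,0,60],[0,0,0,0,0,0,60],[0,0,0,0,0,0,60]]]'

```text
time_s: 10.43
ee_pos: [0.4758, 0.0778, 0.0709]
tcp_rot: [[-0.182, 0.983, -0.001], [0.983, 0.182, -0.0], [-0.0, -0.001, -1.0]]
contact_force: [0.4, 0.9, 0.3]
opening: 0.736
grip_force: 10.0
```

```bash
python3 - <<'E'
from h import *
goto(.4775,.0782,.0115)
s=snap("scene"); t=snap("top"); o=np.zeros((600,800,3),np.uint8)
o[:,:400]=cv2.resize(s["img"][170:245,260:310,::-1],(400,600),interpolation=cv2.INTER_CUBIC)
o[:,400:]=cv2.resize(t["img"][180:240,180:220,::-1],(400,600),interpolation=cv2.INTER_CUBIC)
cv2.imwrite("pics/place1.png",o)
for nm,n in (("top",t),("scene",s)):
    W=pts(n); img=n["img"].astype(int); q=W-[.486,.033,0]
    Y=q@[-.184,.983,0]; X=q@[.983,.184,0]
    m=(img.min(-1)>180)&(img.max(-1)-img.min(-1)<45)&(np.abs(X)<.06)&(np.abs(Y-.046)<.06)&(W[...,2]>.06)
    if m.sum(): print(nm,m.sum(),np.percentile(X[m],[2,98]),np.percentile(Y[m],[2,98]),np.percentile(W[m][:,2],[5,50,95]))
E
```

```text
t 10.43 pos [0.4758 0.0778 0.0709] units [0.003 0.059 1.98 ] yaw 10.47 z [-0.001 -0.    -1.   ] open 0.736 grip 9.973309189483643 F [0.4 0.9 0.3]
scene 178 [-0.02976882  0.03080515] [0.03134317 0.07843875] [0.10206679 0.10522823 0.10823103]
```

View pics/place1.png

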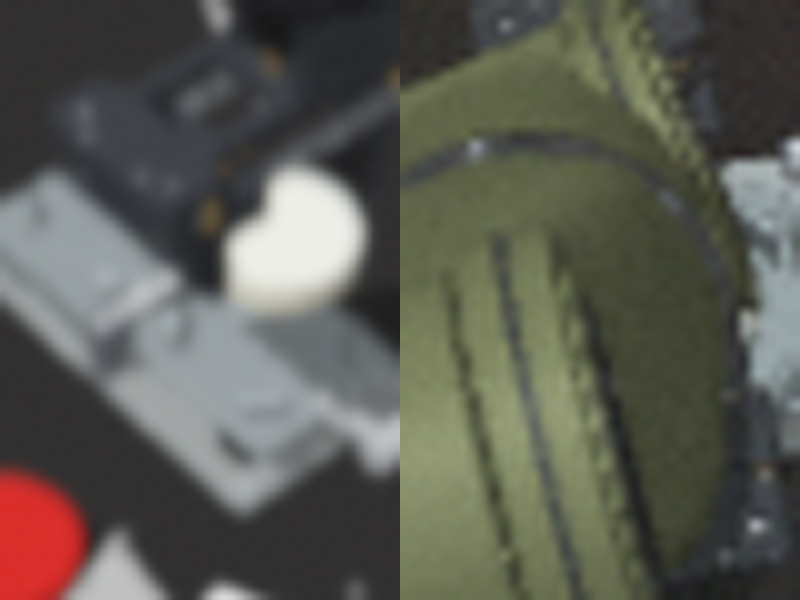

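The scene half (left) shows the dish level over the leaf pocket, about 2 mm short along the hinge. The top view (right) is hidden by the arm. I'll correct and lower.

Emit:
carry_out --commands '[[[0,0,0,0.02,0.07,0.2,60],[0,0,0,0,0,0.4,60],[0,0,0,0,0,0.4,60],[0,0,0,0,0,0.3,60],[0,0,0,0,0,0.2,60],[0,0,0,0,0,0.1,60],[0,0,0,0,0,0.1,60],[0,0,0,0,0,0.1,60],[0,0,0,0,0,0.1,60],[0,0,0,0,0,0,60],[0,0,0,0,0,0,60]]]'

```text
time_s: 11.45
ee_pos: [0.4774, 0.0794, 0.0145]
tcp_rot: [[-0.184, 0.983, -0.001], [0.983, 0.184, -0.001], [-0.0, -0.001, -1.0]]
contact_force: [-2.7, -0.9, 4.0]
opening: 0.736
grip_force: 10.1
```

```bash
python3 -c "
from h import *
goto(.4775,.0782,.0115)"
```

```text
t 11.45 pos [0.4774 0.0794 0.0145] units [-0.041 -0.005  0.101] yaw 10.58 z [-0.001 -0.001 -1.   ] open 0.736 grip 10.075336528698244 F [-2.7 -0.9  4. ]
```

Emit:
carry_out --commands '[[[0,0,0,-0.03,-0.05,0,60],[0,0,0,0,0,0.05,60],[0,0,0,0,0,0.03,60],[0,0,0,0,0,0,60],[0,0,0,0,0,0,60]]]'

```text
time_s: 11.87
ee_pos: [0.4768, 0.0787, 0.0124]
tcp_rot: [[-0.184, 0.983, 0.001], [0.983, 0.184, 0.0], [-0.0, 0.001, -1.0]]
contact_force: [-1.4, -0.5, 9.0]
opening: 0.738
grip_force: 10.0
```

Emit:
carry_out --commands '[[[0,0,0,0,0,0,80],[0,0,0,0,0,0,100],[0,0,0,0,0,0,100],[0,0,0,0,0,0,100],[0,0,0,0,0,0,100],[0,0,0,0,0,-0.3,100],[0,0,0,0,0,-0.6,100],[0,0,0,0,0,-0.8,100],[0,0,0,0,0,-0.8,100],[0,0,0,0.5,0,-0.8,100],[0,0,0,0.8,0,-0.5,100],[0,0,0,0.8,0,0,100],[0,0,0,0.4,0,0,100],[0,0,0,0,0,0,100],[0,0,0,0,0,0,100]]]'

```text
time_s: 13.12
ee_pos: [0.4627, 0.1525, 0.1261]
tcp_rot: [[-0.185, 0.983, 0.0], [0.983, 0.185, -0.0], [-0.0, 0.0, -1.0]]
contact_force: [1.0, -0.5, 0.1]
opening: 0.997
grip_force: 0.0
```

```bash
python3 - <<'E'
from h import *
goto(.4636,.153,.0165)
s=snap("scene")
cv2.imwrite("pics/placed.png",cv2.resize(s["img"][175:250,240:340,::-1],(800,600),interpolation=cv2.INTER_CUBIC))
W=pts(s); img=s["img"].astype(int); q=W-[.486,.033,0]
Y=q@[-.184,.983,0]; X=q@[.983,.184,0]
m=(img.min(-1)>190)&(np.abs(X)<.06)&(np.abs(Y-.046)<.05)&(W[...,2]>.036)&(W[...,2]<.06)
print(m.sum(),np.percentile(X[m],[2,98]),np.percentile(Y[m],[2,98]),np.percentile(W[m][:,2],[5,50,95]))
A=np.c_[X[m],Y[m],np.ones(m.sum())];print("tilt",np.linalg.lstsq(A,W[m][:,2],rcond=None)[0])
E
```

```text
t 13.12 pos [0.4627 0.1525 0.1261] units [0.013 0.031 3.654] yaw 10.68 z [ 0. -0. -1.] open 0.997 grip 0.0 F [ 1.  -0.5  0.1]
199 [-0.02461446  0.03158043] [0.01444922 0.07395794] [0.04171278 0.0453939  0.04832114]
tilt [0.01821916 0.00303865 0.04509543]
```

View pics/placed.png

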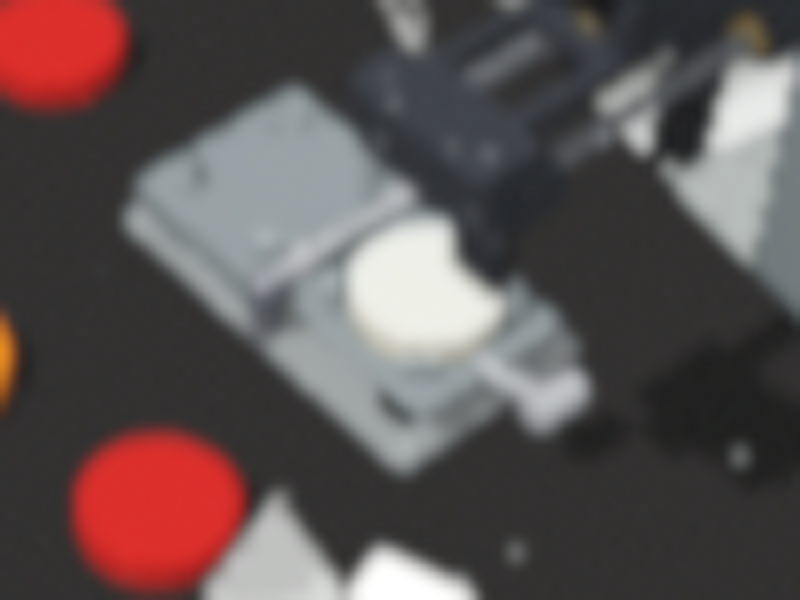

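The dish lies flat in the leaf pocket, centred at crop (425,290), with its top at z≈0.046. The handle is at (550,395). Now to the handle.

Emit:
carry_out --commands '[[[0,0,0,0.01,0.03,0.5,60],[0,0,0,0,0,0.7,60],[0,0,0,0,0,0.7,60],[0,0,0,0,0,0.6,60],[0,0,0,0,0,0.5,60],[0,0,0,0,0,0.4,60],[0,0,0,0,0,0.3,60],[0,0,0,0,0,0.2,60],[0,0,0,0,0,0,60],[0,0,0,0,0,0,15],[0,0,0,0,0,0,15],[0,0,0,0,0,0,15],[0,0,0,0,0,0,15],[0,0,0,0,0,0,15],[0,0,0,0,0,0,15],[0,0,0,0,0,0,15],[0,0,0,0,0,0,15]]]' --newtons 15

```text
time_s: 14.58
ee_pos: [0.4611, 0.1524, 0.0091]
tcp_rot: [[-0.185, 0.983, -0.004], [0.983, 0.185, -0.001], [-0.001, -0.005, -1.0]]
contact_force: [-5.8, 0.4, 5.4]
opening: 0.269
grip_force: 15.0
```

```bash
python3 -c "
from h import *
goto(.4636,.153,.009)"
```

```text
t 14.58 pos [0.4611 0.1524 0.0091] units [0.003 0.086 0.002] yaw 10.65 z [-0.004 -0.001 -1.   ] open 0.269 grip 14.999911487102509 F [-5.8  0.4  5.4]
```

```bash
python3 -c "
import numpy as np
t=np.radians(np.linspace(0,90,21));k=.122/.03
a=np.round(k*np.cos(t),2);b=np.round(-k*np.sin(t),2)
print(list(zip(np.diff(a).round(2).tolist(),np.diff(b).round(2).tolist())))"
```

```text
[(-0.02, -0.32), (-0.03, -0.32), (-0.07, -0.31), (-0.08, -0.31), (-0.11, -0.3), (-0.14, -0.29), (-0.15, -0.27), (-0.18, -0.27), (-0.2, -0.25), (-0.21, -0.24), (-0.24, -0.21), (-0.25, -0.2), (-0.27, -0.18), (-0.27, -0.15), (-0.29, -0.14), (-0.3, -0.11), (-0.31, -0.08), (-0.31, -0.07), (-0.32, -0.03), (-0.32, -0.02)]
```

First half to about 45°, after relieving the side offset, then check.

Emit:
carry_out --commands '[[[0,0,0,0,-0.08,0,15],[0,0,0,0,0,0,15],[0,0,0,-0.02,0,-0.32,15],[0,0,0,-0.03,0,-0.32,15],[0,0,0,-0.07,0,-0.31,15],[0,0,0,-0.08,0,-0.31,15],[0,0,0,-0.11,0,-0.3,15],[0,0,0,-0.14,0,-0.29,15],[0,0,0,-0.15,0,-0.27,15],[0,0,0,-0.18,0,-0.27,15],[0,0,0,-0.2,0,-0.25,15],[0,0,0,-0.21,0,-0.24,15],[0,0,0,0,0,0,15]]]'

```text
time_s: 15.67
ee_pos: [0.4681, 0.1162, 0.0966]
tcp_rot: [[-0.182, 0.983, 0.001], [0.983, 0.182, 0.0], [-0.0, 0.001, -1.0]]
contact_force: [-3.6, -0.4, 1.6]
opening: 0.268
grip_force: 15.0
```

```bash
python3 - <<'E'
from h import *
goto(.4678,.1181,.0953)
s=snap("scene")
cv2.imwrite("pics/swing.png",cv2.resize(s["img"][165:255,230:350,::-1],(800,600),interpolation=cv2.INTER_CUBIC))
E
```

```text
t 15.67 pos [0.4681 0.1162 0.0966] units [0.064 0.002 0.042] yaw 10.51 z [ 0.001  0.    -1.   ] open 0.268 grip 15.000561475753784 F [-3.6 -0.4  1.6]
```

View pics/swing.png

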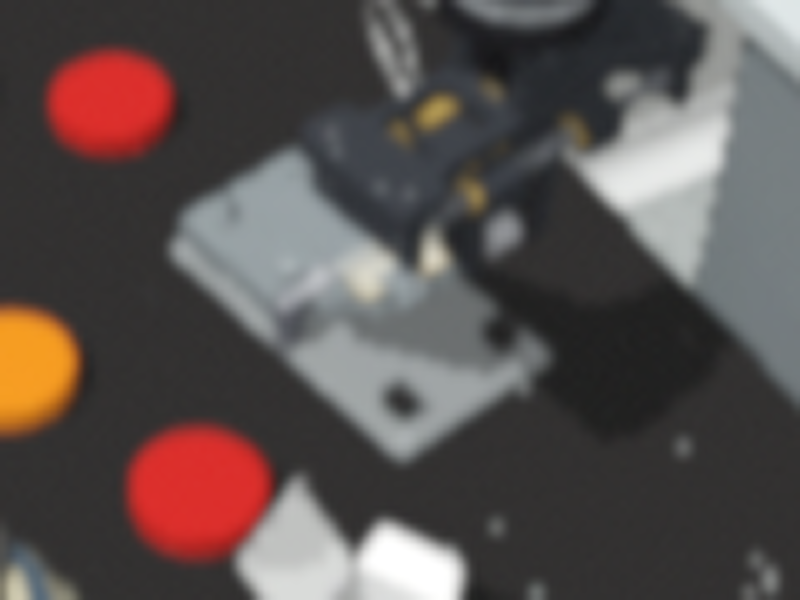

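The leaf is at about 45° with the dish still seated (cream at (370,275) and (435,250)) and low forces. Continue to upright and past it.

Emit:
carry_out --commands '[[[0,0,0,-0.24,-0.04,-0.21,15],[0,0,0,-0.25,-0.02,-0.2,15],[0,0,0,-0.27,0,-0.18,15],[0,0,0,-0.27,0,-0.15,15],[0,0,0,-0.29,0,-0.14,15],[0,0,0,-0.3,0,-0.11,15],[0,0,0,-0.31,0,-0.08,15],[0,0,0,-0.31,0,-0.07,15],[0,0,0,-0.32,0,-0.03,15],[0,0,0,-0.32,0,-0.02,15],[0,0,0,0,0,0,15]]]'

```text
time_s: 16.63
ee_pos: [0.4845, 0.0292, 0.1318]
tcp_rot: [[-0.18, 0.984, 0.004], [0.984, 0.18, -0.001], [-0.002, 0.004, -1.0]]
contact_force: [4.1, 0.2, 8.5]
opening: 0.266
grip_force: 15.0
```

Emit:
carry_out --commands '[[[0,0,0,-0.32,0,0.02,15],[0,0,0,-0.32,0,0.03,15],[0,0,0,-0.31,0,0.07,15],[0,0,0,-0.31,0,0.08,15],[0,0,0,-0.3,0,0.11,15],[0,0,0,-0.29,0,0.14,15],[0,0,0,-0.27,0,0.15,15],[0,0,0,-0.27,0,0.18,15],[0,0,0,0,0,0,15],[0,0,0,0,0,0,15],[0,0,0,0,0,0,15]]]'

```text
time_s: 17.55
ee_pos: [0.4979, -0.0413, 0.1079]
tcp_rot: [[-0.181, 0.983, 0.005], [0.983, 0.181, -0.002], [-0.003, 0.004, -1.0]]
contact_force: [5.5, -2.9, 2.5]
opening: 0.27
grip_force: 15.0
```

```bash
python3 -c "
from h import *
goto(.4861+.0132,.033-.07,.1083)"
```

```text
t 17.55 pos [ 0.4979 -0.0413  0.1079] units [ 0.133  0.073 -0.012] yaw 10.45 z [ 0.005 -0.002 -1.   ] open 0.27 grip 15.001891404390335 F [ 5.5 -2.9  2.5]
```

Emit:
carry_out --commands '[[[0,0,0,-0.25,0.04,0.2,15],[0,0,0,-0.24,0.04,0.21,15],[0,0,0,-0.21,0,0.24,15],[0,0,0,-0.2,0,0.25,15],[0,0,0,-0.18,0,0.27,15],[0,0,0,-0.15,0,0.27,15],[0,0,0,-0.14,0,0.29,15],[0,0,0,0,0,0,15],[0,0,0,0,0,0,15]]]'

```text
time_s: 18.3
ee_pos: [0.5055, -0.0818, 0.0548]
tcp_rot: [[-0.181, 0.983, 0.0], [0.983, 0.181, -0.003], [-0.003, -0.0, -1.0]]
contact_force: [2.0, -5.4, 1.0]
opening: 0.268
grip_force: 15.0
```

Emit:
carry_out --commands '[[[0,0,0,-0.11,0,0.3,15],[0,0,0,-0.08,0,0.31,15],[0,0,0,-0.07,0,0.31,15],[0,0,0,-0.02,0,0.16,15],[0,0,0,-0.01,0,0.16,15],[0,0,0,-0.01,0,0.16,15],[0,0,0,0,0,0.1,15],[0,0,0,0,0,0,15],[0,0,0,0,0,0,15]]]'

```text
time_s: 19.05
ee_pos: [0.5071, -0.0903, 0.0099]
tcp_rot: [[-0.181, 0.983, 0.0], [0.983, 0.181, -0.003], [-0.003, -0.0, -1.0]]
contact_force: [4.6, -4.8, 0.1]
opening: 0.271
grip_force: 15.0
```

Emit:
carry_out --commands '[[[0,0,0,0.03,0,0.06,15],[0,0,0,0.03,0,0.06,15],[0,0,0,0,0,0.06,15],[0,0,0,0,0,0.06,15],[0,0,0,0,0,0,15],[0,0,0,0,0,0,15]]]'

```text
time_s: 19.55
ee_pos: [0.5071, -0.0897, 0.004]
tcp_rot: [[-0.181, 0.984, 0.001], [0.984, 0.181, -0.005], [-0.005, 0.001, -1.0]]
contact_force: [2.3, -6.6, 10.5]
opening: 0.269
grip_force: 15.0
```

Emit:
carry_out --commands '[[[0,0,0,0,0,0.06,15],[0,0,0,0,0,0.06,15],[0,0,0,0,0,0,15],[0,0,0,0,0,0,15]]]'

```text
time_s: 19.88
ee_pos: [0.5069, -0.0888, 0.0009]
tcp_rot: [[-0.181, 0.983, 0.001], [0.983, 0.181, -0.004], [-0.004, 0.001, -1.0]]
contact_force: [1.1, -4.8, 17.3]
opening: 0.267
grip_force: 15.0
```

```bash
python3 - <<'E'
from h import *
goto(.507,-.09,.004)
for nm in ("top","scene"):
    s=snap(nm); W=pts(s); q=W-[.486,.033,0]
    Y=q@[-.184,.983,0]; X=q@[.983,.184,0]; img=s["img"].astype(int)
    m=(np.abs(X)<.038)&(Y>-.084)&(Y<-.012)&(W[...,2]<.075)&(W[...,2]>.02)&(img.min(-1)>90)
    if m.sum()>20:
        c,*_=np.linalg.lstsq(np.c_[X[m],Y[m]+.046,np.ones(m.sum())],W[m][:,2],rcond=None); print(nm,m.sum(),c.round(4))
E
```

```text
t 19.88 pos [ 0.5069 -0.0888  0.0009] units [-0.042 -0.004 -0.103] yaw 10.45 z [ 0.001 -0.004 -1.   ] open 0.267 grip 15.002276077866554 F [ 1.1 -4.8 17.3]
top 114 [0.0087 0.0507 0.0548]
scene 407 [-0.129  -0.0747  0.0502]
```

The pads are now sliding on the handle at 17 N, and the leaf's back measures about 0.055 m up, which fits a closed leaf. Release and withdraw.

Emit:
carry_out --commands '[[[0,0,0,0,0,-0.05,60],[0,0,0,0,0,0,80],[0,0,0,0,0,0,80],[0,0,0,0,0,0,80],[0,0,0,0,0,0,80],[0,0,0,0,0,0,80],[0,0,0,0,0,-0.3,80],[0,0,0,0,0,-0.7,80],[0,0,0,0,0,-0.9,80],[0,0,0,0,0,-0.9,80],[0,0,0,-0.8,0,-0.5,80],[0,0,0,-0.8,0,0,80],[0,0,0,-0.8,0,0,80],[0,0,0,-0.8,0,0,80],[0,0,0,-0.8,0,0,80],[0,0,0,-0.8,0,0,80],[0,0,0,0,0,0,80],[0,0,0,0,0,0,80]]]'

```text
time_s: 21.48
ee_pos: [0.5326, -0.2286, 0.1006]
tcp_rot: [[-0.181, 0.984, 0.0], [0.984, 0.181, -0.001], [-0.001, 0.0, -1.0]]
contact_force: [-0.5, 0.8, -0.3]
opening: 0.803
grip_force: 0.0
```

```bash
python3 - <<'E'
from h import *
goto(.507,-.09,.004)
o=np.zeros((600,800,3),np.uint8)
for i,nm in enumerate(("top","scene")):
    s=snap(nm); W=pts(s); q=W-[.486,.033,0]
    Y=q@[-.184,.983,0]; X=q@[.983,.184,0]; img=s["img"].astype(int)
    m=(np.abs(X)<.036)&(Y>-.08)&(Y<-.015)&(W[...,2]<.09)&(W[...,2]>.04)&(img.min(-1)>70)
    if m.sum()>20:
        c,*_=np.linalg.lstsq(np.c_[X[m],Y[m]+.046,np.ones(m.sum())],W[m][:,2],rcond=None); print(nm,m.sum(),c.round(4),np.median(W[m][:,2]))
    h=(np.abs(X)<.02)&(Y>-.14)&(Y<-.112)&(W[...,2]>.015)&(W[...,2]<.08); print(" handle",h.sum(),np.percentile(W[h][:,2],[10,50,90]).round(4) if h.sum() else "")
    c=s["img"][180:240,185:265] if nm=="top" else s["img"][160:235,240:340]
    o[i*300:(i+1)*300,:400]=cv2.resize(c[:,:,::-1],(400,300),interpolation=cv2.INTER_CUBIC)
    w=(img.min(-1)>150)&(img.max(-1)-img.min(-1)<40)&(W[...,2]>.008)&(W[...,2]<.06)&(W[...,0]<.6)&(W[...,0]>.3)&(np.abs(W[...,1])<.4)
    n,l,st,ct=cv2.connectedComponentsWithStats(w.astype(np.uint8))
    for k in range(1,n):
        if st[k,4]>25: print("  white",ct[k].round(0),st[k,4],W[l==k].mean(0).round(3))
    if nm=="scene": o[:,400:]=cv2.resize(s["img"][170:230,255:295,::-1],(400,600),interpolation=cv2.INTER_CUBIC)
cv2.imwrite("pics/closed.png",o)
E
```

```text
t 21.48 pos [ 0.5326 -0.2286  0.1006] units [ 4.701e+00 -4.000e-03  3.216e+00] yaw 10.42 z [ 0.    -0.001 -1.   ] open 0.803 grip 0.0 F [-0.5  0.8 -0.3]
top 411 [0.0025 0.0116 0.0559] 0.05558769299126017
 handle 34 [0.0428 0.0471 0.0519]
  white [118. 180.] 79 [0.581 0.389 0.028]
  white [162. 178.] 75 [0.589 0.235 0.038]
  white [238. 205.] 479 [ 0.493 -0.025  0.054]
  white [210. 211.] 516 [0.477 0.073 0.014]
scene 283 [0.0096 0.0064 0.0542] 0.054205760011776905
 handle 30 [0.035  0.0445 0.0469]
  white [256. 150.] 197 [ 0.425 -0.282  0.027]
  white [274. 195.] 429 [ 0.5   -0.012  0.05 ]
  white [291. 217.] 272 [0.481 0.075 0.01 ]
  white [289. 257.] 190 [0.586 0.23  0.043]
  white [321. 303.] 60 [0.582 0.392 0.03 ]
```

View pics/closed.png

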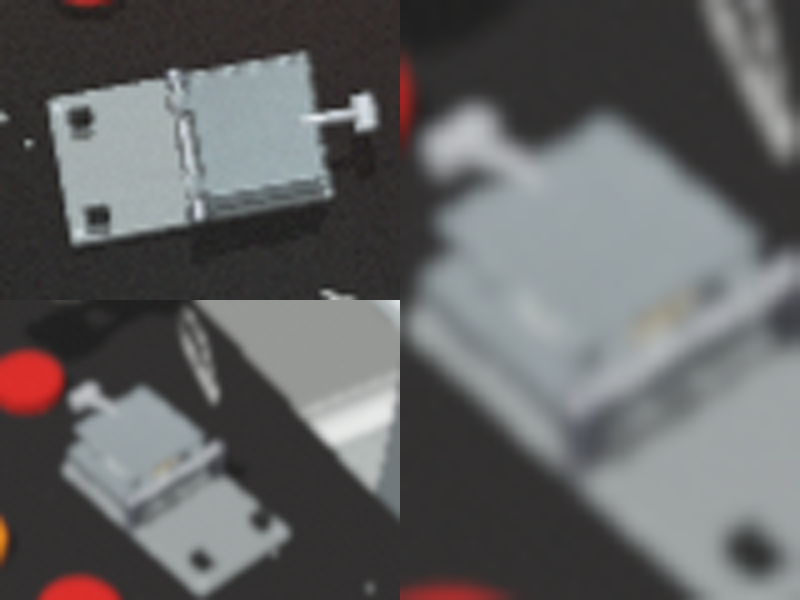

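The leaf lies flat on the nest: its back is 0.055 m up and level, and the handle is at (365,112) in the top view. Cream from the dish shows in the gap at (665,310), and the gripper is clear. Handing in.

```bash
python3 -c "
from h import *
print(bot.job_done())"
```

```text
the job is handed in; nothing more can be done
None
```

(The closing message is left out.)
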